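Load the sloping die and re-arm its interlock

TASK

Load the embossing die: of the three brass blanks on the wooden pads take the square one and lay it in the square cavity of the sloping die stand, flat on the cavity's floor, and let go of it. Only then re-arm the machine by pushing the black interlock plug fully home, upright, into the socket on top of the grey box. Set things down rather than dropping them, and leave the other blanks and the loupe where they are.

Things in the scene. Friction and masses are not known exactly. Their poses are not given: they have to be found in the camera images.
- blank: square brass blank, 56 x 56 x 8 mm thick, 0.2 kg, lying flat on a fixed wooden pad (36 x 36 mm, 20 mm high) that it overhangs by about 10 mm all round. Origin: centre of its underside; x and y along its sides, z up through its thickness.
- nest: steel die plate, 130 mm (x) by 176 mm (y), tilted 26 degrees to face the robot. Origin: centre of the square cavity's floor, 60 mm above the bench; z outward normal, x up the slope, y across. Cavity 59 x 59 mm, 6 mm deep, sides along x and y; a seated blank stands 2 mm proud. Finger notches break its +y and -y sides.
- notch (a point): floor of the finger notch on the cavity's +y side, 43 mm from the cavity's centre and 14 mm below its floor (a like notch lies on the -y side). Each notch is 38 mm wide along the die plate's x and ends 58 mm from the centre. Under the blank's edge there the support is cut back to 25 mm from the centre, so fingers holding the blank by its y sides have room.
- plug: black plastic interlock plug standing upright on the bench on its shank, 0.07 kg. Origin: centre of the shank's foot; z up. Shank 26 mm (x) x 16 mm (y) x 18 mm high with a slightly tapered foot; above it the head, 40 mm (x) x 24 mm (y), from 18 to 52 mm height; grip the head across its 24 mm width.
- socket (a point): centre of the mouth of the rectangular socket hole in the top of the fixed grey interlock box (100 x 120 mm, 45 mm high). Hole 29 mm (x) x 19 mm (y), 22 mm deep, axes along those of the box, z up. The plug goes in either way round; fully home its head rests on the box's top with the foot 18 mm below the mouth.
- round_blank: round brass blank, 66 mm diameter x 8 mm, lying flat on a like pad; does not fit the cavity, leave alone. Origin: centre of its underside.
- long_blank: oblong brass blank, 74 x 40 x 8 mm, lying flat on a like pad; does not fit the cavity, leave alone. Origin: centre of its underside, x along its length.
- loupe: standing loupe (magnifier), clear foot and black top, 44 mm diameter, 46 mm high; leave alone. Origin: centre of its underside, z up.
There are look-alikes about, which are no part of the job. Of the things that look like the part that bears socket, the middle-sized one is meant.

How it is judged (in metres and radians):
On the way, in this order (a step that is already met when the one before it is completed fails the run):
1. the square blank lies on the cavity's floor and has been let go (z of blank in the frame of nest between -0.002 and 0.002 m and x of blank in the frame of nest between -0.004 and 0.004 m and y of blank in the frame of nest between -0.004 and 0.004 m and angle between the z axis of blank and the z axis of nest, either way round below 0.06 rad and contact force between the fingers and blank below 0.1 N), for 0.2 s.
2. the plug is fully home in the socket, the blank still seated (z of plug in the frame of socket below -0.0155 m and horizontal distance between plug and socket below 0.004 m and angle between plug's own z axis and vertical below 0.06 rad and z of blank in the frame of nest between -0.002 and 0.002 m and x of blank in the frame of nest between -0.004 and 0.004 m and y of blank in the frame of nest between -0.004 and 0.004 m and angle between the z axis of blank and the z axis of nest, either way round below 0.06 rad), for 0.2 s.
At the end, for the whole second after the job is handed in: Square blank in the cavity: underside within 2 mm of its floor, within 4 mm of its centre along x and y, parallel within 0.06 rad. Plug upright within 0.06 rad, foot at least 15.5 mm below the socket mouth, within 4 mm of its centre. Both released and at rest (all of step 2 and contact force between the fingers and blank below 0.1 N and contact force between the fingers and plug below 0.1 N and linear speed of each of blank, plug below 0.02 m/s); the robot touches nothing.
It fails at once if a bystander (round blank, oblong blank, loupe) is shifted more than 25 mm or the loupe is knocked over (distance of any of round_blank, long_blank, loupe from where it was at the start of the episode above 0.025 m or angle between loupe's own z axis and vertical above 0.5 rad).
It fails at once if the square blank is dropped: out of the fingers it moves faster than 0.5 m/s (contact force between the fingers and blank below 0.1 N and linear speed of blank above 0.5 m/s).
It fails at once if the plug is dropped: out of the fingers it moves faster than 0.5 m/s (contact force between the fingers and plug below 0.1 N and linear speed of plug above 0.5 m/s).
It also fails if it takes over 61 s, if anything falls off the work surface, if the arm or the gripper's body presses on something with over 40 N, if the wrist force passes 120 N, or if a joint passes its speed limit or range.

ROBOT

A 6-joint arm with a two-finger parallel gripper is mounted at the origin on the work surface. World frame = base frame: x ahead of the robot, y to its left, z up, the work surface at z = 0. Lengths are in m, angles in degrees, forces in N, time in s.
With the tool pointing down it reaches from about 0.375 to 0.9 m from the base axis. Payload 3.1 kg.
Tool frame: the origin (TCP) lies between the finger pads; the fingertips stand 11 mm ahead of it and the grasp point (between the pads) lies 8 mm behind it; z points along the fingers, y is the line along which they close (so a half turn about z gives the same grasp; the last joint's range is limited). The gripper opens to 87 mm and grips with 3 to 60 N. Pads are 19 mm wide; open, the fingers measure 117 mm over their backs; the gripper's body (75 mm by 190 mm) begins 51 mm behind the grasp point.
Start: joints at [62.882, 30.224, 82.088, -0, 67.689, -10.227], TCP at [0.182, 0.598, 0.234] pointing down, gripper open.
Joint ranges: [-176.69, 176.69], [-43.24, 126.21], [12.49, 139.97], [-82, 262], [0, 151.66], [-163.58, 163.58]. Speed limits (degrees/s): [159.86, 159.86, 180, 180, 180, 180].

INTERFACE

Orientations are given as a 3x3 rotation matrix whose columns are the frame's x, y, z axes.
In Python, from rig import bot, viewer, workorder, models gives the robot as it stands.
- The arm moves only by the shell command python3 -m jog 'ROWS'. ROWS is JSON, a list of rows, each a list of 7 numbers: the opening, from 0 (shut) to 1 (fully open), then the shift along the tool's x, y, z in m, then the turn, a rotation vector about the tool's x, y, z in degrees. In form: [[claw, x, y, z, ax, ay, az], ...]. A call has 1 to 20 rows; each row is the pose to reach, as a shift and turn from the pose commanded when the call began, along the tool's axes at that moment; what a row does not reach only later rows make up. A row lasts 1/8 s, in which the tool goes at most 62.5 mm and 10.7 degrees, less where a joint would pass 70% of its speed; a pose out of reach is approached as far as the arm can. A call with a gripper value outside its range is refused whole. The fingers move at their own pace and stop on an object; the grip force is fixed at half the most. Time passes only in rows, so rows that repeat a pose let the fingers close. It gives the time, the measured TCP pose, the force, the opening and the grip force at its end, in the units of the state.
- bot.read_state(): the state, without advancing time (a new reading comes with each control period).
- viewer.capture(name): name is "side" or "top"; returns (picture, depth): 384x512x3 uint8, blue, green, red; 384x512 float32, m along the optical axis (not along the pixel's ray), 0 where there is no reading.
- viewer.camera_info(name): a dict with "fx", "fy", "cx", "cy" (pixels), "world_to_cam" (4x4, takes a point from world to camera coordinates). Camera axes: x right, y down, z forward; pixel columns grow to the right and rows downward; lengths in m; the calibration is good to about 2 mm. A picture is of the moment at which its call begins. camera_info takes no time and is no camera call.
- workorder.hand_in(): hands the job in; it is judged then, once.
Trained networks look in the newest picture that a camera, given by its name, has taken for a name from the list of things; names that differ only in an ending like _2 or _b are one class to them, and where a whole thing is asked for, a point or a joint stands for the part that bears it (a point fixed in the world has none). Each returns a list of dicts, best first, with "p" (0 to 1); they miss things now and then, are a little off and sometimes report something else, mostly with a low value. They report only what shows in the picture. A call takes as long as a camera call. They do not tell look-alikes from the thing itself.
- models.outline_of(camera, thing): "mask" (384x512 bool, what is visible of it).
- models.tip_of(camera, thing): "xyz" ([x, y, z] in m, in world coordinates, good to about 4 mm: a listed point, or the origin of a listed thing).
The state is a dict: "time_s": time; "joint_positions": joint angles; "qvel": joint speeds; "tau": joint torques, N m; "position": TCP position; "tcp_rot": TCP orientation; "force": force on the tool from outside, world axes, zero at the start; "moment": the same for the moment, N m; "opening": opening from 0.0 (shut) to 1.0 (fully open); "grasp_force": force on a finger pad.
Only numpy, scipy, OpenCV 4.12 (cv2) and the standard library are available. Lean on these libraries where they do the work, as an engineer would, in place of code of your own. Each camera call takes 0.05 s, during which the arm holds its last target. There are 200 camera calls.

## Working session

There is one attempt and no reset: what is moved stays moved. The work goes in short steps, Python scripts to look and compute and a shell command to move; the robot and the scene stay as the last step left them, time stands still between calls to the robot, and variables do not carry over. Pictures are saved under pics/ and viewed, at most 10 in all, crops included, and the job is handed in when it is done.

```bash
ls; mkdir -p pics; cat > h.py <<'E'
import numpy as np, cv2
from rig import bot, viewer, workorder, models
def cam(n):
    c=viewer.camera_info(n); return c, np.array(c["world_to_cam"])
def cloud(n,d):
    c,T=cam(n); v,u=np.mgrid[0:384,0:512]
    P=np.stack([(u-c["cx"])/c["fx"]*d,(v-c["cy"])/c["fy"]*d,d,np.ones_like(d)],-1)
    return (P@np.linalg.inv(T).T)[...,:3]
def pix(n,p):
    c,T=cam(n); q=T@np.r_[p,1]; return np.round([c["fx"]*q[0]/q[2]+c["cx"],c["fy"]*q[1]/q[2]+c["cy"]],1)
E
python3 - <<'E'
from h import *
np.set_printoptions(precision=4,suppress=True)
ims=[]
for n in("top","side"):
    p,d=viewer.capture(n); np.savez(f"{n}0.npz",p=p,d=d); ims.append(p)
    print(n,np.linalg.inv(cam(n)[1])[:3,3],cam(n)[0]["fx"],(d>0).mean())
    for t in("blank","nest","notch","plug","socket","round_blank","long_blank","loupe"):
        for r in models.tip_of(n,t): print(n,t,round(r["p"],2),np.array(r["xyz"]),pix(n,r["xyz"]))
for n,p in zip("ts",ims): cv2.imwrite(f"pics/{n}0.png",cv2.resize(p,(800,600)))
print({k:np.round(v,3) for k,v in bot.read_state().items()})
E
```

```text
pics
top [0.2914 0.0167 1.3101] 464.56956120469783 0.9960734049479166
top blank 0.98 [ 0.4361 -0.1301  0.0141] [310.1 206.5]
top nest 0.59 [ 0.6148 -0.2321  0.0573] [348.6 141.2]
top notch 0.92 [ 0.6251 -0.188   0.0494] [332.2 138. ]
top plug 0.64 [ 0.5837 -0.0208  0.0008] [271.5 155.5]
top socket 0.9 [0.2055 0.2803 0.0711] [155.6 289.5]
top socket 0.62 [0.618  0.2313 0.0407] [182.3 139.1]
top socket 0.6 [0.4388 0.3286 0.0337] [145.  202.3]
top round_blank 0.82 [0.4347 0.1646 0.0174] [204.9 205.3]
top round_blank 0.2 [0.4463 0.0171 0.0193] [257.6 201.9]
top long_blank 0.83 [0.4455 0.0193 0.0223] [256.8 202.1]
top loupe 0.65 [ 0.7128  0.0171 -0.004 ] [259.  112.5]
side [0.3727 0.8269 0.7453] 430.77145664189356 0.9958140055338541
side blank 0.72 [ 0.4378 -0.1369  0.0202] [276.3 179.9]
side nest 0.74 [ 0.611  -0.2343  0.0593] [221.1 145.5]
side nest 0.55 [ 0.4401 -0.1381  0.0193] [275.5 179.8]
side notch 0.75 [ 0.6262 -0.189   0.0509] [213.1 156. ]
side notch 0.68 [0.6157 0.2374 0.0485] [178.2 268.2]
side plug 0.61 [ 0.5794 -0.0212 -0.0001] [219.1 208.2]
side socket 0.97 [0.6147 0.2355 
[... 264 characters left out ...]
.17 [ 0.7129  0.0166 -0.0055] [166.6 215.2]
side long_blank 0.95 [0.4459 0.0093 0.0213] [268.1 213.7]
side loupe 0.69 [ 0.713   0.0151 -0.0058] [166.7 214.9]
{'time_s': np.float64(0.9), 'joint_positions': array([ 62.88 ,  30.223,  82.088,   0.002,  67.689, -10.227]), 'qvel': array([-0.019,  0.009, -0.051,  0.032,  0.076,  0.048]), 'tau': array([  0.   , -43.999, -17.699,   0.063,   0.05 ,   0.   ]), 'position': array([0.182, 0.598, 0.234]), 'tcp_rot': array([[-0.957,  0.291, -0.   ],
       [ 0.291,  0.957,  0.   ],
       [ 0.   ,  0.   , -1.   ]]), 'force': array([ 0.662, -0.459, -0.049]), 'moment': array([0.029, 0.045, 0.074]), 'grasp_force': np.float64(0.0), 'opening': np.float64(1.002)}
```

View pics/t0.png

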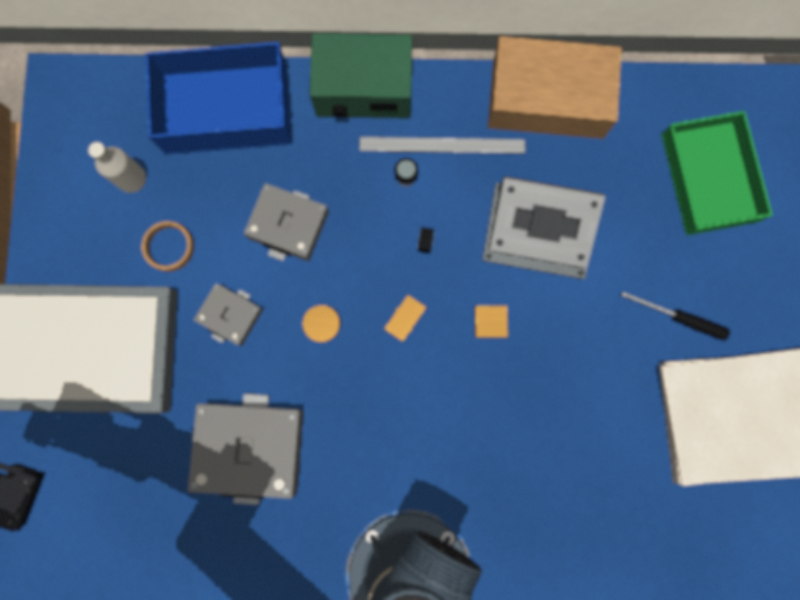

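View pics/s0.png

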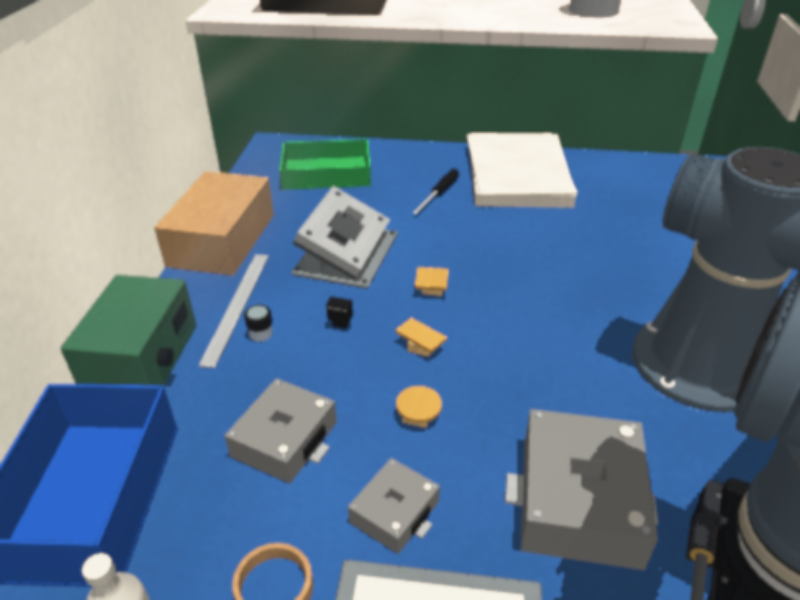

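The top picture shows three look-alike grey boxes: small at (228,314), middle at (287,220), large at (245,450), in 800x600 pixels. The middle one, near world (0.616, 0.233), is meant if its size is 100x120 mm. The square blank is at (492,321), the die at (546,225) and the plug at (426,240). Next I measure precisely and confirm in a crop.

```bash
python3 - <<'E'
from h import *
np.set_printoptions(precision=4,suppress=True)
D={n:dict(np.load(f"{n}0.npz")) for n in("top","side")}
def rect(Q,sc=1e4):
    (c,s,a)=cv2.minAreaRect((Q*sc).astype(np.float32)); return np.array(c)/sc,np.array(s)/sc,round(a,1)
for n in D:
    p,d=D[n]["p"],D[n]["d"]; W=cloud(n,d)
    print(n,"bench z",np.median(W[...,2][(abs(W[...,0]-.5)<.05)&(abs(W[...,1]+.05)<.02)]))
    def near(c,r): return np.hypot(W[...,0]-c[0],W[...,1]-c[1])<r
    for nm,c,r in(("blank",(.437,-.134),.055),("round",(.434,.162),.055),("long",(.445,.014),.055)):
        m=near(c,r)&(W[...,2]>.018)&(W[...,2]<.04); Q=W[m]; z=np.median(Q[:,2]); Q=Q[abs(Q[:,2]-z)<.004]
        print(nm,len(Q),z,rect(Q[:,:2]),Q.mean(0))
    for nm,c,r in(("boxM",(.616,.235),.095),("boxS",(.44,.329),.08),("boxL",(.207,.281),.12)):
        m=near(c,r)&(W[...,2]>.025); Q=W[m]; z=np.median(Q[:,2]); k=abs(Q[:,2]-z)<.005
        print(nm,z,rect(Q[k][:,:2]))
    m=near((.582,-.021),.04)&(W[...,2]>.044)&(W[...,2]<.06); Q=W[m]; print("plug",len(Q),np.median(Q[:,2]),rect(Q[:,:2]))
    m=near((.713,.017),.035)&(W[...,2]>.03); print("loupe",W[m].mean(0))
    # nest plane
    m=near((.613,-.233),.12)&(W[...,2]>.02); Q=W[m]
    best=0;rng=np.random.default_rng(0)
    for _ in range(500):
        a=Q[rng.choice(len(Q),3,False)]; nn=np.cross(a[1]-a[0],a[2]-a[0]); nn/=np.linalg.norm(nn)+1e-12
        k=abs((Q-a[0])@nn)<.0025
        if k.sum()>best: best=k.sum();K=k
    c=Q[K].mean(0); nn=np.linalg.svd(Q[K]-c,full_matrices=False)[2][2]; nn*=np.sign(nn[2])
    x=np.array([0,0,1])-nn[2]*nn; x/=np.linalg.norm(x); y=np.cross(nn,x)
    L=np.c_[(Q[K]-c)@x,(Q[K]-c)@y]; rc,rs,ra=rect(L)
    print("nest n",nn,"tilt",np.degrees(np.arccos(nn[2])),"x",x,"yaw",np.degrees(np.arctan2(x[1],x[0])),"plate ctr",c+rc[0]*x+rc[1]*y,rs,ra,best)
def crop(n,c,h): 
    u,v=pix(n,c).astype(int); g=D[n]["p"][v-h:v+h,u-h:u+h]; return cv2.resize(g,(390,290*390//390+100)[:1]*2,interpolation=cv2.INTER_CUBIC)
A=[crop("top",(.616,.233,.045),32),crop("side",(.616,.233,.045),38)]
cv2.imwrite("pics/box.png",np.hstack(A))
B=[crop("top",(.613,-.233,.06),42),crop("side",(.613,-.233,.06),42)]
cv2.imwrite("pics/nest.png",np.hstack(B))
for n in D: print(n,"crop centres",pix(n,(.616,.233,.045)).astype(int),pix(n,(.613,-.233,.06)).astype(int))
E
```

```text
top bench z -0.0006632252083258461
blank 361 0.027933847454234773 (array([ 0.4364, -0.1409]), array([0.0562, 0.0535]), 0.5) [ 0.4368 -0.1409  0.0281]
round 384 0.0274852503660048 (array([0.429 , 0.1617]), array([0.0617, 0.0643]), 0.6) [0.4285 0.1618 0.0275]
long 338 0.027355439926021186 (array([0.4408, 0.0124]), array([0.0401, 0.0738]), 56.4) [0.4403 0.0127 0.0274]
boxM 0.04415670956691353 (array([0.6126, 0.2297]), array([0.122 , 0.1016]), 70.8)
boxS 0.033452885342420746 (array([0.4427, 0.3289]), array([0.0934, 0.0759]), 62.1)
boxL 0.06460668305582606 (array([0.2076, 0.281 ]), array([0.1758, 0.1449]), 87.4)
plug 131 0.05143129036316019 (array([ 0.5804, -0.0224]), array([0.0252, 0.0406]), 81.5)
loupe [0.707  0.0145 0.045 ]
nest n [-0.4329  0.0762  0.8982] tilt 26.07718744260878 x [ 0.8846 -0.1556  0.4396] yaw -9.97776403888475 plate ctr [ 0.6072 -0.233   0.0653] [0.1307 0.1759] 0.5 1566
side bench z 0.001682567794286216
blank 261 0.02920985027099232 (array([ 0.439 , -0.1391]), array([0.0556, 0.0592]), 4.0) [ 0.4387 -0.1371  0.0293]
round 519 0.029175030155888848 (array([0.4303, 0.1649]), array([0.0632, 0.0651]), 7.2) [0.4307 0.1659 0.0293]
long 341 0.029083084863028352 (array([0.4433, 0.0146]), array([0.0426, 0.0761]), 57.0) [0.4428 0.0159 0.0293]
boxM 0.04629094011109747 (array([0.6142, 0.2311]), array([0.1236, 0.1032]), 69.8)
boxS 0.03535015707997852 (array([0.4448, 0.3303]), array([0.0936, 0.0778]), 61.8)
boxL 0.06583163646211349 (array([0.2094, 0.2813]), array([0.1798, 0.146 ]), 87.1)
plug 130 0.05301138688033252 (array([ 0.5816, -0.0198]), array([0.0264, 0.0398]), 81.7)
loupe [0.7085 0.0233 0.0444]
nest n [-0.4357  0.0733  0.8971] tilt 26.218243144040393 x [ 0.8847 -0.1488  0.4418] yaw -9.548882454383932 plate ctr [ 0.6098 -0.2301  0.0675] [0.1822 0.1301] 89.9 1144
top crop centres [181 139] [349 141]
side crop centres [178 267] [220 145]
```

View pics/box.png

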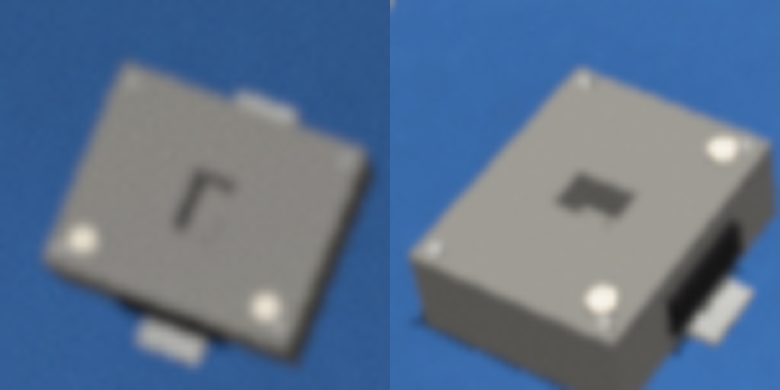

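View pics/nest.png

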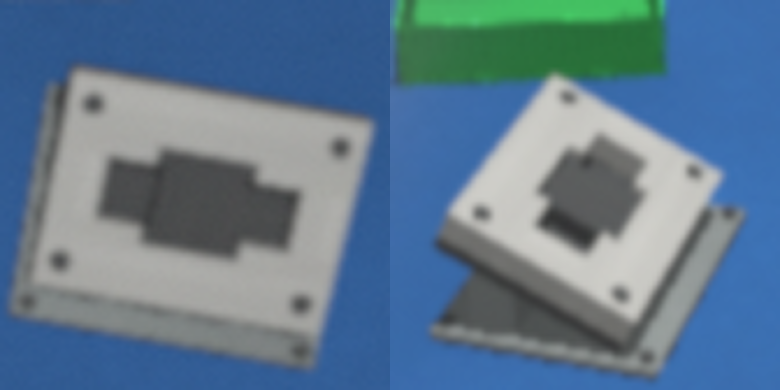

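The crops confirm it: the middle box's top measures about 102 x 122 mm, so it is the stated 100 x 120 box. Its hole is at about (205,205) in the left crop. The die's cross-shaped cavity is centred near (200,205) in its left crop. Next I locate the cavity and hole centres precisely in both views and work out the first move.

```bash
cat >> h.py <<'E'
def rays(n,uv):
    c,T=cam(n); I=np.linalg.inv(T); uv=np.asarray(uv,float)
    r=np.c_[(uv[:,0]-c["cx"])/c["fx"],(uv[:,1]-c["cy"])/c["fy"],np.ones(len(uv))]@I[:3,:3].T
    return I[:3,3],r
def onplane(n,uv,p0,nn):
    o,r=rays(n,uv); return o+r*(((p0-o)@nn)/(r@nn))[:,None]
E
cat > m.py <<'E'
from h import *
np.set_printoptions(precision=4,suppress=True)
D={n:dict(np.load(f"{n}0.npz")) for n in("top","side")}
psi=np.radians(-9.8);t=np.radians(26)
nx=np.array([np.cos(psi)*np.cos(t),np.sin(psi)*np.cos(t),np.sin(t)]);nn=np.array([-np.cos(psi)*np.sin(t),-np.sin(psi)*np.sin(t),np.cos(t)]);ny=np.cross(nn,nx)
S={"top":np.array([.6072,-.233,.066]),"side":np.array([.6098,-.2301,.066])}
U=10
for n in D:
    g=cv2.cvtColor(D[n]["p"],cv2.COLOR_BGR2GRAY).astype(np.float32)
    # resample nest plane at 0.5 mm, coverage integral of darkness
    def rectify(p0,ax,ay,h,k=.0005):
        a=np.arange(-h,h,k); X,Y=np.meshgrid(a,a,indexing="ij")
        P=p0+X[...,None]*ax+Y[...,None]*ay; c,T=cam(n); q=P@T[:3,:3].T+T[:3,3]
        u=(q[...,0]/q[...,2]*c["fx"]+c["cx"]).astype(np.float32);v=(q[...,1]/q[...,2]*c["fy"]+c["cy"]).astype(np.float32)
        return X,Y,cv2.remap(g,u,v,cv2.INTER_CUBIC)
    X,Y,R=rectify(S[n],nx,ny,.07)
    hi=np.median(R[(abs(X)<.045)&(abs(X)>.035)&(abs(Y)<.06)]); lo=np.median(R[(abs(X)<.02)&(abs(Y)<.02)])
    def prof(sel,ax):
        w=np.clip((hi-R)/(hi-lo),0,1)*sel; v=np.sort(np.unique(ax)); s=np.array([w[ax==a].sum()/max(sel[ax==a].sum(),1) for a in v]); i=np.where(s>.5)[0]; return v[i[0]],v[i[-1]]
    ex=prof((abs(Y)<.018)&(abs(X)<.045),X); ey=prof((abs(X)<.012)&(abs(Y)<.068),Y); 
    e2=prof((abs(abs(X)-.0245)<.002)&(abs(Y)<.045),Y)
    print(n,"nest x edges",ex,"notch y edges",ey,"cav y edges",e2,hi,lo)
    cc=S[n]+nx*np.mean(ex)+ny*np.mean(ey); print(" cavity surf ctr",cc,"floor",cc-.006*nn)
    # yaw residual in-plane via rotating mask
    b=np.radians(-19.8);bx=np.array([np.cos(b),np.sin(b),0]);by=np.array([-np.sin(b),np.cos(b),0])
    p0=np.array([.612,.229,.045])
    X,Y,R=rectify(p0,bx,by,.03); cv2.imwrite(f"hole_{n}.png",np.clip(R,0,255)); 
    W=cloud(n,D[n]["d"]); zt={"top":.0442,"side":.0463}[n]
    m=(np.hypot(W[...,0]-.612,W[...,1]-.229)<.03)&(W[...,2]<zt-.004); v,u=np.nonzero(m)
    P=onplane(n,np.c_[u,v],p0,np.array([0,0,1.]))-p0; print(" hole depth px",m.sum(),"ctr",p0[:2]+np.array([P@bx,P@by]).T.mean(0)@np.array([bx,by])[:,:2],"x",(P@bx).min(),(P@bx).max(),"y",(P@by).min(),(P@by).max())
A=[cv2.resize(cv2.imread(f"hole_{n}.png"),(390,390)) for n in D]
for a in A:
    for i in range(0,390,65): cv2.line(a,(i,0),(i,389),(0,255,255),1);cv2.line(a,(0,i),(389,i),(0,255,255),1)
cv2.imwrite("pics/hole.png",np.hstack(A))
E
python3 m.py
```

```text
top nest x edges (np.float64(-0.02749999999999997), np.float64(0.030000000000000082)) notch y edges (np.float64(-0.055999999999999994), np.float64(0.05800000000000011)) cav y edges (np.float64(-0.02749999999999997), np.float64(0.030000000000000082)) 169.2965 75.148026
 cavity surf ctr [ 0.6085 -0.2322  0.0665] floor [ 0.6111 -0.2327  0.0612]
 hole depth px 82 ctr [0.6113 0.2295] x -0.02507862879461316 0.02502966073424409 y -0.025563195108421255 0.025956734556362875
side nest x edges (np.float64(-0.02849999999999997), np.float64(0.02950000000000008)) notch y edges (np.float64(-0.057499999999999996), np.float64(0.055000000000000104)) cav y edges (np.float64(-0.02949999999999997), np.float64(0.02650000000000008)) 201.38103 92.11962
 cavity surf ctr [ 0.61   -0.2314  0.0662] floor [ 0.6126 -0.2319  0.0608]
 hole depth px 73 ctr [0.6146 0.232 ] x -0.01224913614997982 0.014667643831160293 y -0.006217499404485624 0.011828169162424311[ WARN:0@0.707] global loadsave.cpp:1063 imwrite_ Unsupported depth image for selected encoder is fallbacked to CV_8U.
```

View pics/hole.png

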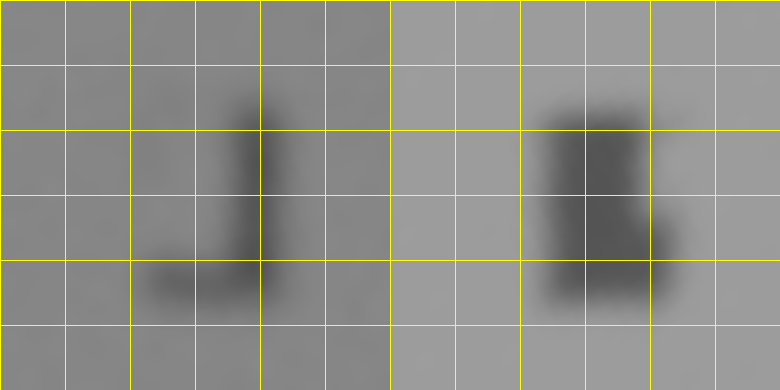

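The left panel is the top view and the right panel the side view, in box axes at 6.5 px/mm. The hole's dark edges put its centre at about (215,203) in the top view and (221,207) in the side view. That gives a socket at about (0.6147, 0.2318). First move: go above the square blank with the fingers closing along world x, for a two-way centring grasp.

```bash
python3 -m jog '[[1,-0.386,-0.246,0.014,0,0,40],[1,-0.386,-0.246,0.014,0,0,72.6],[1,-0.386,-0.246,0.014,0,0,72.6],[1,-0.386,-0.246,0.014,0,0,72.6],[1,-0.386,-0.246,0.014,0,0,72.6],[1,-0.386,-0.246,0.014,0,0,72.6],[1,-0.386,-0.246,0.014,0,0,72.6],[1,-0.4595,-0.632,0.144,0,0,72.6],[1,-0.4595,-0.632,0.144,0,0,72.6],[1,-0.4595,-0.632,0.144,0,0,72.6],[1,-0.4595,-0.632,0.144,0,0,72.6],[1,-0.4595,-0.632,0.144,0,0,72.6],[1,-0.4595,-0.632,0.144,0,0,72.6],[1,-0.4595,-0.632,0.144,0,0,72.6],[1,-0.4595,-0.632,0.144,0,0,72.6],[1,-0.4595,-0.632,0.144,0,0,72.6],[1,-0.4595,-0.632,0.144,0,0,72.6]]'; python3 -c "
from h import *
s=bot.read_state();print(s['tcp_rot'],s['joint_positions'])"
```

```text
time_s: 3.02
position: [0.4376, -0.1388, 0.09]
tcp_rot: [[-0.011, 1.0, 0.0], [1.0, 0.011, 0.0], [0.0, 0.0, -1.0]]
force: [-0.5, 0.2, 0.4]
opening: 0.999
grasp_force: 0.0
[[-1.08944033e-02  9.99940654e-01  1.12945699e-05]
 [ 9.99940646e-01  1.08944017e-02  1.28819149e-04]
 [ 1.28688456e-04  1.26973073e-05 -9.99999992e-01]] [-3.15998408e+01  3.23572051e+01  1.12711636e+02  1.15701419e-02
  3.49344755e+01 -3.22335419e+01]
```

```bash
python3 -m jog '[[1,0,0,0.04,0,0,0],[1,0,0,0.068,0,0,0],[1,0,0,0.068,0,0,0],[0.5,0,0,0.068,0,0,0],[0.5,0,0,0.068,0,0,0],[0.5,0,0,0.068,0,0,0],[0.5,0,0,0.068,0,0,0],[0.5,0,0,0.068,0,0,0],[0.5,0,0,0.068,0,0,0]]'
```

```text
time_s: 4.15
position: [0.4386, -0.1407, 0.0222]
tcp_rot: [[-0.009, 1.0, 0.002], [1.0, 0.009, -0.001], [-0.001, 0.002, -1.0]]
force: [1.7, 0.4, 7.3]
opening: 0.643
grasp_force: 30.0
```

```bash
python3 -m jog '[[1,0,0,0,0,0,0],[1,0,0,0,0,0,0],[1,0,0,0,0,0,0],[1,0,0,-0.02,0,0,-10],[1,0,0,-0.02,0,0,-90],[1,0,0,-0.02,0,0,-90],[1,0,0,-0.02,0,0,-90],[1,0,0,-0.02,0,0,-90],[1,0,0,-0.02,0,0,-90],[1,0,0,-0.02,0,0,-90],[1,0,0,-0.02,0,0,-90],[1,0,0,-0.02,0,0,-90],[1,0,0,-0.02,0,0,-90],[1,0,0,0,0,0,-90],[1,0,0,0,0,0,-90],[0.5,0,0,0,0,0,-90],[0.5,0,0,0,0,0,-90],[0.5,0,0,0,0,0,-90],[0.5,0,0,0,0,0,-90],[0.5,0,0,0,0,0,-90]]'; python3 -c "
from h import *
s=bot.read_state();print(s['position'],s['tcp_rot'].round(4),s['opening'])
for n in('top','side'):
  p,d=viewer.capture(n);np.savez(f'{n}1.npz',p=p,d=d)
  u,v=pix(n,s['position']).astype(int);cv2.imwrite(f'c{n}.png',cv2.resize(p[v-48:v+48,u-48:u+48],(390,390)))
cv2.imwrite('pics/grip.png',np.hstack([cv2.imread(f'c{n}.png') for n in('top','side')]))"
```

```text
time_s: 6.65
position: [0.4377, -0.1402, 0.0218]
tcp_rot: [[-1.0, -0.009, 0.0], [-0.009, 1.0, -0.0], [-0.0, -0.0, -1.0]]
force: [-0.1, 1.6, 3.6]
opening: 0.64
grasp_force: 30.0
[ 0.43766682 -0.14016486  0.02182102] [[-1.0e+00 -8.8e-03  3.0e-04]
 [-8.8e-03  1.0e+00 -1.0e-04]
 [-3.0e-04 -1.0e-04 -1.0e+00]] 0.6401682537601697
```

View pics/grip.png

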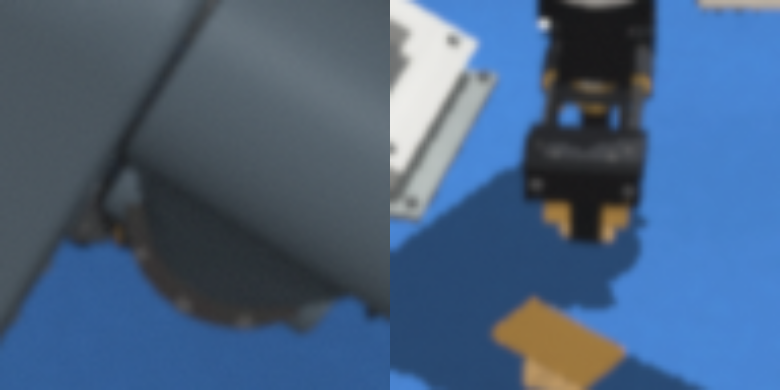

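```bash
cat > tgt.py <<'E'
from h import *
from scipy.spatial.transform import Rotation as Ro
np.set_printoptions(precision=4,suppress=True)
psi=np.radians(-9.8);t=np.radians(26)
nx=np.array([np.cos(psi)*np.cos(t),np.sin(psi)*np.cos(t),np.sin(t)]);nn=np.array([-np.cos(psi)*np.sin(t),-np.sin(psi)*np.sin(t),np.cos(t)]);ny=np.cross(nn,nx)
RN=np.c_[-nx,ny,-nn]; F=np.array([.6127,-.2325,.060])
def delta(P,R=None):
    s=bot.read_state(); R0=np.array(s["tcp_rot"]); 
    return R0.T@(np.array(P)-s["position"]), Ro.from_matrix(R0.T@(R0 if R is None else R)).as_rotvec(degrees=True)
E
python3 -c "
from tgt import *
T=F+nn*.0018-nx*.0009
for h in(.08,.05,.02,0): print(h,T+nn*h,*delta(T+nn*h,RN))"
```

```text
0.08 [ 0.5766 -0.2263  0.1331] [-0.1382 -0.0873 -0.1113] [  2.3352 -25.9174  10.1233]
0.05 [ 0.5895 -0.2285  0.1062] [-0.1511 -0.0897 -0.0843] [  2.3352 -25.9174  10.1233]
0.02 [ 0.6025 -0.2307  0.0792] [-0.1641 -0.092  -0.0573] [  2.3352 -25.9174  10.1233]
0 [ 0.6111 -0.2322  0.0612] [-0.1727 -0.0936 -0.0394] [  2.3352 -25.9174  10.1233]
```

```bash
python3 -m jog '[[0.5,0,0,-0.02,0,0,0],[0.5,0,0,-0.06,0,0,0],[0.5,0,0,-0.1,0,0,0],[0.5,-0.05,-0.03,-0.12,0.8,-8,3.5],[0.5,-0.1,-0.06,-0.12,1.6,-17,7],[0.5,-0.1382,-0.0873,-0.1113,2.34,-25.92,10.12],[0.5,-0.1511,-0.0897,-0.0843,2.34,-25.92,10.12],[0.5,-0.1511,-0.0897,-0.0843,2.34,-25.92,10.12],[0.5,-0.1511,-0.0897,-0.0843,2.34,-25.92,10.12]]'; python3 -c "
from tgt import *
s=bot.read_state(); T=F+nn*.0018-nx*.0009
print(delta(T,RN), s['force'],s['joint_positions'])
for n in('top','side'):
  p,d=viewer.capture(n);np.savez(f'{n}2.npz',p=p,d=d)
  u,v=pix(n,T).astype(int);cv2.imwrite(f'c{n}.png',cv2.resize(p[v-40:v+40,u-40:u+40],(390,390),interpolation=cv2.INTER_CUBIC))
cv2.imwrite('pics/hover.png',np.hstack([cv2.imread(f'c{n}.png') for n in('top','side')]))"
```

```text
time_s: 7.88
position: [0.5887, -0.2278, 0.1056]
tcp_rot: [[-0.887, 0.169, 0.43], [0.152, 0.986, -0.073], [-0.436, 0.001, -0.9]]
force: [-0.6, 0.3, -1.8]
opening: 0.642
grasp_force: 30.0
(array([-0.0012, -0.0006,  0.0499]), array([ 0.0715, -0.1194,  0.0404])) [-0.6455  0.3307 -1.7883] [ -36.7301   35.9145  106.4653   39.4725   18.2237 -152.6423]
```

View pics/hover.png

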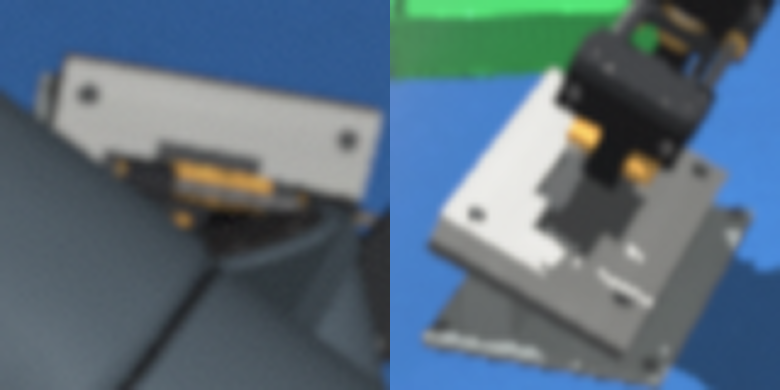

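```bash
python3 -m jog '[[0.5,0,0,0,0,0,0],[0.5,0,0,0,0,0,0]]'; python3 -c "
from tgt import *
s=bot.read_state(); T=F+nn*.0018-nx*.0009
print(delta(T,RN),s['position'])
R=np.array(s['tcp_rot']);p=s['position']
for n in('top','side'):
  im,d=viewer.capture(n)
  print(n,[(i,j,k,pix(n,p+R@np.array([-.0009+i*.028,j*.028,.0018-k]))) for i in(-1,1) for j in(-1,1) for k in(0,.008)])
  h=cv2.cvtColor(cv2.resize(im,None,fx=4,fy=4,interpolation=cv2.INTER_CUBIC),cv2.COLOR_BGR2HSV); u,v=(pix(n,p)*4).astype(int)
  m=((h[...,0]>8)&(h[...,0]<28)&(h[...,1]>110)&(h[...,2]>90)).astype(np.uint8); q=np.zeros_like(m); q[v-110:v+110,u-110:u+110]=m[v-110:v+110,u-110:u+110]
  N,l,st,c=cv2.connectedComponentsWithStats(q)
  for i in range(1,N):
    if st[i,4]>60:
      yy,xx=np.nonzero(l==i); e=lambda a:(xx[a]/4,yy[a]/4); print(' comp',st[i]/4, 'L',e(xx.argmin()),'R',e(xx.argmax()),'T',e(yy.argmin()),'B',e(yy.argmax()))
"
```

```text
time_s: 8.22
position: [0.5896, -0.2285, 0.1067]
tcp_rot: [[-0.885, 0.17, 0.433], [0.152, 0.985, -0.075], [-0.439, -0.001, -0.898]]
force: [1.2, 0.2, -2.6]
opening: 0.639
grasp_force: 30.0
(array([0.0004, 0.    , 0.0504]), array([-0.0189,  0.0481,  0.0422])) [ 0.5896 -0.2285  0.1067]
top [(-1, -1, 0, array([364. , 136.9])), (-1, -1, 0.008, array([364.4, 137.5])), (-1, 1, 0, array([343. , 133.1])), (-1, 1, 0.008, array([343.3, 133.7])), (1, -1, 0, array([359. , 157.3])), (1, -1, 0.008, array([359.4, 158. ])), (1, 1, 0, array([338.3, 153.5])), (1, 1, 0.008, array([338.6, 154.2]))]
 comp [344.5  134.75  20.25   6.5  258.5 ] L (np.float64(344.5), np.float64(136.0)) R (np.float64(364.5), np.float64(139.75)) T (np.float64(345.5), np.float64(134.75)) B (np.float64(362.75), np.float64(141.0))
 comp [344.5  145.5    4.     3.    32.75] L (np.float64(344.5), np.float64(145.75)) R (np.float64(348.25), np.float64(146.75)) T (np.float64(345.0), np.float64(145.5)) B (np.float64(346.5), np.float64(148.25))
side [(-1, -1, 0, array([221.5, 123.6])), (-1, -1, 0.008, array([222.5, 121.5])), (-1, 1, 0, array([214.6, 133.1])), (-1, 1, 0.008, array([215.6, 131.1])), (1, -1, 0, array([238.1, 133.4])), (1, -1, 0.008, array([239.2, 131.4])), (1, 1, 0, array([231.8, 143.2])), (1, 1, 0.008, array([232.9, 141.2]))]
 comp [249.5  111.5    3.     3.    20.75] L (np.float64(249.5), np.float64(112.0)) R (np.float64(252.25), np.float64(112.5)) T (np.float64(250.25), np.float64(111.5)) B (np.float64(251.75), np.float64(114.25))
 comp [217.   128.5    6.5    7.75 126.25] L (np.float64(217.0), np.float64(131.5)) R (np.float64(223.25), np.float64(131.75)) T (np.float64(218.75), np.float64(128.5)) B (np.float64(220.75), np.float64(136.0))
 comp [227.75 136.5    7.     5.75 111.75] L (np.float64(227.75), np.float64(139.25)) R (np.float64(234.5), np.float64(138.5)) T (np.float64(230.0), np.float64(136.5)) B (np.float64(231.0), np.float64(142.0))
```

```bash
python3 -m jog '[[0.5,0,0,0.03,0,0,0],[0.5,0,0,0.042,0,0,0],[0.5,0,0,0.042,0,0,0],[0.5,0,0,0.045,0,0,0],[0.5,0,0,0.047,0,0,0],[0.5,0,0,0.047,0,0,0]]'; python3 -c "
from tgt import *
s=bot.read_state(); T=F+nn*.0018-nx*.0009
print(delta(T,RN),RN.T@s['force'],s['moment'])"
```

```text
time_s: 9.07
position: [0.6098, -0.2321, 0.0639]
tcp_rot: [[-0.886, 0.17, 0.432], [0.153, 0.985, -0.075], [-0.439, -0.0, -0.899]]
force: [0.0, -0.5, -1.9]
opening: 0.635
grasp_force: 30.0
(array([0.    , 0.0001, 0.003 ]), array([-0.0095,  0.0135,  0.0144])) [ 0.7167 -0.5106  1.7755] [ 0.0675  0.4355 -0.003 ]
```

```bash
python3 -m jog '[[0.5,0,0,0.001,0,0,0],[0.5,0,0,0.002,0,0,0],[0.5,0,0,0.003,0,0,0],[0.5,0,0,0.003,0,0,0]]'; python3 -c "
from tgt import *
s=bot.read_state(); T=F+nn*.0018-nx*.0009
print(delta(T,RN),RN.T@s['force'],s['moment'])"
```

```text
time_s: 9.57
position: [0.611, -0.2323, 0.0612]
tcp_rot: [[-0.886, 0.17, 0.432], [0.153, 0.985, -0.075], [-0.438, -0.0, -0.899]]
force: [-2.3, -0.5, 2.2]
opening: 0.636
grasp_force: 30.0
(array([-0.0001,  0.0001,  0.0001]), array([0.0008, 0.0015, 0.0112])) [ 0.9881 -0.8361 -2.9706] [ 0.1164  0.4475 -0.0033]
```

```bash
python3 -m jog '[[0.5,0,0,0.0005,0,0,0],[0.5,0,0,0.0005,0,0,0],[0.78,0,0,0.0005,0,0,0],[0.78,0,0,0.0005,0,0,0],[0.78,0,0,0.0005,0,0,0],[0.78,0,0,-0.005,0,0,0],[0.78,0,0,-0.02,0,0,0],[0.78,0,0,-0.08,0,0,0],[0.78,0,0,-0.13,0,0,0],[0.78,0,0,-0.13,0,0,0],[0.78,0,0,-0.13,0,0,0]]'; python3 -c "
from tgt import *
s=bot.read_state(); print(s['force'],s['joint_positions'])
for n in('top','side'):
  p,d=viewer.capture(n);np.savez(f'{n}3.npz',p=p,d=d)
  for r in models.tip_of(n,'blank'): print(n,r['p'],np.array(r['xyz']),RN.T@(np.array(r['xyz'])-F))
  u,v=pix(n,F).astype(int);cv2.imwrite(f'c{n}.png',cv2.resize(p[v-40:v+40,u-40:u+40],(390,390),interpolation=cv2.INTER_CUBIC))
  W=cloud(n,d);h=cv2.cvtColor(p,cv2.COLOR_BGR2HSV);m=(h[...,0]>8)&(h[...,0]<28)&(h[...,1]>110)&(np.linalg.norm(W-F,axis=2)<.05)
  Q=W[m];c=Q.mean(0);q=np.linalg.svd(Q-c,full_matrices=False)[2][2];q*=np.sign(q[2]);print(n,m.sum(),c,np.degrees(np.arccos(q@nn)))
cv2.imwrite('pics/laid.png',np.hstack([cv2.imread(f'c{n}.png') for n in('top','side')]))"
```

```text
time_s: 10.95
position: [0.555, -0.2226, 0.1779]
tcp_rot: [[-0.886, 0.17, 0.432], [0.153, 0.985, -0.075], [-0.439, -0.0, -0.899]]
force: [-0.3, -0.2, -0.6]
opening: 0.779
grasp_force: 0.0
[-0.2865 -0.2082 -0.6143] [ -38.7141   26.5498  108.4449   30.2066   24.9055 -144.2375]
top 0.49 [ 0.608  -0.2255  0.0593] [ 0.0055  0.0061 -0.0019]
top 0.29 [ 0.6115 -0.2309  0.0599] [ 0.0014  0.0014 -0.0005]
top 236 [ 0.6171 -0.236   0.0716] 5.080634608149655
side 0.59 [ 0.6104 -0.2331  0.0578] [ 0.0029 -0.001   0.001 ]
side 245 [ 0.6089 -0.2272  0.0681] 2.0831503029538174
```

View pics/laid.png

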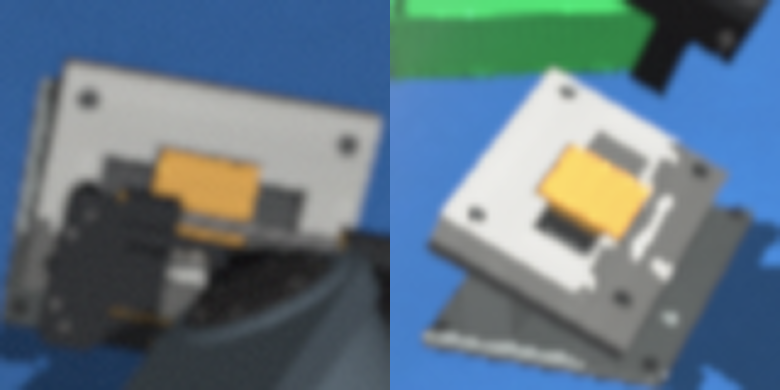

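The blank sits square in the cavity: side crop (595,190), no gap visible at the edges. Next is the plug.

```bash
python3 -c "
from tgt import *
a=np.radians(81.6);R=np.c_[[-np.sin(a),np.cos(a),0],[np.cos(a),np.sin(a),0],[0,0,-1]]
for z in(.12,.035): print(delta([.582,-.0212,z],R))"
```

```text
(array([0.0313, 0.2027, 0.0477]), array([-0.2496, 25.8713, -1.3683]))
(array([0.0684, 0.2027, 0.1242]), array([-0.2496, 25.8713, -1.3683]))
```

```bash
python3 -m jog '[[0.65,0,0.05,-0.01,0,8,0],[0.65,0.015,0.1,0.01,-0.1,16,-0.7],[0.65,0.0313,0.15,0.03,-0.25,25.87,-1.37],[0.65,0.0313,0.2027,0.0477,-0.25,25.87,-1.37],[0.65,0.0313,0.2027,0.0477,-0.25,25.87,-1.37],[0.65,0.0313,0.2027,0.0477,-0.25,25.87,-1.37],[0.65,0.0313,0.2027,0.0477,-0.25,25.87,-1.37]]'; python3 -c "
from tgt import *
a=np.radians(81.6);R=np.c_[[-np.sin(a),np.cos(a),0],[np.cos(a),np.sin(a),0],[0,0,-1]]
print(delta([.582,-.0212,.035],R))
s=bot.read_state();print(s['joint_positions'])"
```

```text
time_s: 12.02
position: [0.5821, -0.023, 0.1212]
tcp_rot: [[-0.989, 0.148, 0.002], [0.148, 0.989, -0.002], [-0.002, -0.001, -1.0]]
force: [-0.1, -0.5, 0.1]
opening: 0.651
grasp_force: 0.0
(array([0.0006, 0.0019, 0.0862]), array([-0.0848,  0.1278, -0.1136]))
[-13.2128  35.5097  93.9761  -0.096   50.3799 -94.638 ]
```

```bash
python3 -m jog '[[0.65,0,0,0.03,0,0,0],[0.65,0,0,0.07,0,0,0],[0.65,0,0,0.085,0,0,0],[0.65,0,0,0.085,0,0,0],[0.65,0,0,0.085,0,0,0],[0.2,0,0,0.085,0,0,0],[0.2,0,0,0.085,0,0,0],[0.2,0,0,0.085,0,0,0],[0.2,0,0,0.085,0,0,0],[0.2,0,0,0.085,0,0,0],[0.2,0,0,0.085,0,0,0]]'; python3 -c "
from tgt import *
s=bot.read_state();print(s['opening']*87,s['position'])"
```

```text
time_s: 13.4
position: [0.5825, -0.0217, 0.0363]
tcp_rot: [[-0.989, 0.146, 0.002], [0.146, 0.989, -0.001], [-0.002, -0.001, -1.0]]
force: [-0.6, 0.2, 2.0]
opening: 0.281
grasp_force: 29.6
24.424658683052325 [ 0.5825 -0.0217  0.0363]
```

```bash
python3 -c "
from tgt import *
a=np.radians(70.3);R=np.c_[[-np.sin(a),np.cos(a),0],[np.cos(a),np.sin(a),0],[0,0,-1]]
print(delta([.6155,.2316,.115],R))"
```

```text
(array([ 0.0042,  0.2553, -0.079 ]), array([-0.0553,  0.1321, 11.2917]))
```

```bash
python3 -m jog '[[0.2,0,0,-0.02,0,0,0],[0.2,0,0,-0.06,0,0,0],[0.2,0,0.03,-0.08,0,0,3],[0.2,0.002,0.09,-0.08,0,0.1,8],[0.2,0.003,0.15,-0.08,0,0.1,11.3],[0.2,0.004,0.21,-0.08,0,0.1,11.3],[0.2,0.0042,0.2553,-0.08,0,0.1,11.3],[0.2,0.0042,0.2553,-0.08,0,0.1,11.3],[0.2,0.0042,0.2553,-0.08,0,0.1,11.3],[0.2,0.0042,0.2553,-0.08,0,0.1,11.3]]'; python3 -c "
from tgt import *
a=np.radians(70.3);R=np.c_[[-np.sin(a),np.cos(a),0],[np.cos(a),np.sin(a),0],[0,0,-1]]
print(delta([.6155,.2316,.115],R)); s=bot.read_state();T=np.array([.6155,.2316,.06])
R=np.array(s['tcp_rot']);p=s['position']
ims=[]
for n in('top','side'):
  im,d=viewer.capture(n);np.savez(f'{n}4.npz',p=im,d=d); u,v=pix(n,T).astype(int)
  ims.append(cv2.resize(im[v-40:v+40,u-40:u+40],(390,390),interpolation=cv2.INTER_CUBIC)); print(n,u,v,[pix(n,p+R@np.array([i*.013,j*.008,.0363])) for i in(-1,1) for j in(-1,1)])
  print([pix(n,p+R@np.array([i*.020,j*.012,.0183])) for i in(-1,1) for j in(-1,1)])
  for r in models.tip_of(n,'plug'): print(r['p'],np.array(r['xyz']),R.T@(np.array(r['xyz'])-p))
cv2.imwrite('pics/plug.png',np.hstack(ims))"
```

```text
time_s: 14.65
position: [0.6152, 0.23, 0.1156]
tcp_rot: [[-0.941, 0.339, -0.001], [0.339, 0.941, -0.002], [0.0, -0.002, -1.0]]
force: [-1.0, 0.6, -0.2]
opening: 0.272
grasp_force: 29.6
(array([0.0003, 0.0016, 0.0006]), array([-0.1069, -0.0187, -0.108 ]))
top 181 138 [array([185. , 133.2]), array([179.6, 131.2]), array([181.4, 141.9]), array([176. , 139.9])]
[array([186.3, 129.6]), array([178. , 126.5]), array([180.7, 143.1]), array([172.4, 140. ])]
side 178 262 [array([174.7, 251.2]), array([170.3, 256.1]), array([184.9, 255.2]), array([180.6, 260.3])]
[array([172.1, 242.9]), array([165.3, 250.3]), array([187.9, 249.1]), array([181.3, 256.7])]
0.73 [0.6133 0.2293 0.0767] [ 0.0016 -0.0012  0.0389]
```

View pics/plug.png

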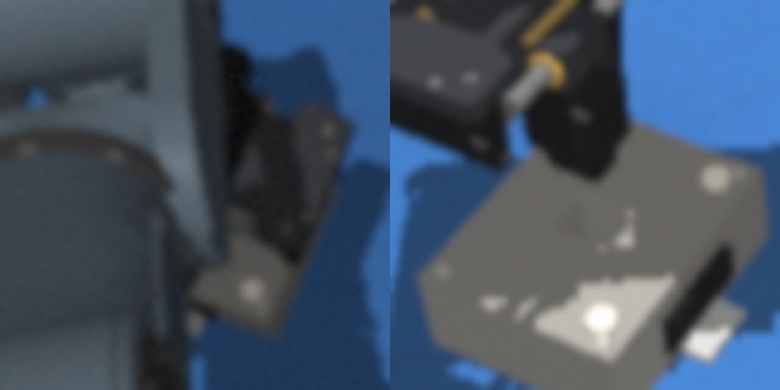

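```bash
python3 -m jog '[[0.2,0,0,0.03,0,0,0],[0.2,0,0,0.03,0,0,0],[0.2,0,0,0.03,0,0,0]]'; python3 -c "
from tgt import *
a=np.radians(70.3);R=np.c_[[-np.sin(a),np.cos(a),0],[np.cos(a),np.sin(a),0],[0,0,-1]]
print(delta([.6155,.2316,.0813],R)); s=bot.read_state();print(R.T@s['force'],s['position'])"
```

```text
time_s: 15.22
position: [0.6158, 0.2313, 0.0863]
tcp_rot: [[-0.941, 0.338, 0.001], [0.338, 0.941, -0.001], [-0.001, -0.001, -1.0]]
force: [-0.4, 0.0, -0.1]
opening: 0.278
grasp_force: 29.6
(array([0.0004, 0.0002, 0.005 ]), array([-0.0417,  0.0521, -0.0325]))
[ 0.3443 -0.0964  0.0705] [0.6158 0.2313 0.0863]
```

Aligned with the estimate; feel downward gently.

```bash
python3 -m jog '[[0.2,0,0,0.003,0,0,0],[0.2,0,0,0.006,0,0,0],[0.2,0,0,0.008,0,0,0],[0.2,0,0,0.009,0,0,0]]'; python3 -c "
from tgt import *
s=bot.read_state();R=s['tcp_rot'];print(np.array(R).T@s['force'],np.array(R).T@s['moment'],s['position'])"
```

```text
time_s: 15.72
position: [0.6154, 0.2315, 0.0767]
tcp_rot: [[-0.941, 0.337, 0.0], [0.337, 0.941, -0.001], [-0.0, -0.001, -1.0]]
force: [-0.1, 1.2, -1.3]
opening: 0.278
grasp_force: 30.0
[0.4896 1.1419 1.3258] [-0.0288  0.0094  0.0229] [0.6154 0.2315 0.0767]
```

```bash
python3 -m jog '[[0.2,0,0,0.004,0,0,0],[0.2,0,0,0.008,0,0,0],[0.2,0,0,0.011,0,0,0],[0.2,0,0,0.0125,0,0,0],[0.2,0,0,0.0135,0,0,0],[0.2,0,0,0.014,0,0,0]]'; python3 -c "
from tgt import *
s=bot.read_state();R=s['tcp_rot'];print(np.array(R).T@s['force'],np.array(R).T@s['moment'],s['position'])"
```

```text
time_s: 16.48
position: [0.6154, 0.2315, 0.0634]
tcp_rot: [[-0.941, 0.337, 0.0], [0.337, 0.941, -0.001], [-0.0, -0.001, -1.0]]
force: [-1.5, 0.2, 5.4]
opening: 0.275
grasp_force: 29.6
[ 1.4494 -0.3504 -5.3756] [0.261  0.2679 0.0022] [0.6154 0.2315 0.0634]
```

```bash
python3 -m jog '[[0.2,0,0,0.001,0,0,0],[0.2,0,0,0.001,0,0,0],[0.2,0,0,0.0005,0,0,0],[0.5,0,0,0,0,0,0],[0.5,0,0,0,0,0,0],[0.5,0,0,0,0,0,0],[0.5,0,0,-0.02,0,0,0],[0.5,0,0,-0.08,0,0,0],[0.5,0,0,-0.15,0,0,0],[0.5,0.1,0.1,-0.2,0,0,0],[0.5,0.15,0.25,-0.2,0,0,0],[0.5,0.15,0.3,-0.2,0,0,0],[0.5,0.15,0.3,-0.2,0,0,0],[0.5,0.15,0.3,-0.2,0,0,0],[0.5,0.15,0.3,-0.2,0,0,0],[0.5,0.15,0.3,-0.2,0,0,0]]'; python3 -c "
from tgt import *
ims=[]
for n in('top','side'):
  im,d=viewer.capture(n); W=cloud(n,d); S=np.array([.6154,.2315,.05])
  m=(np.hypot(W[...,0]-.6154,W[...,1]-.2315)<.022)&(W[...,2]>.06); Q=W[m]; k=Q[:,2]>np.median(Q[:,2])-.004; print(n,'plug top',k.sum(),np.median(Q[k,2]),[Q[k][:,i].mean() for i in(0,1)])
  h=cv2.cvtColor(im,cv2.COLOR_BGR2HSV);m=((h[...,0]>8)&(h[...,0]<28)&(h[...,1]>110)&(np.linalg.norm(W-F,axis=2)<.05)).astype(np.uint8);m=cv2.erode(m,np.ones((3,3)))>0
  Q=W[m];c=Q.mean(0);q=np.linalg.svd(Q-c,full_matrices=False)[2][2];q*=np.sign(q[2]);print(n,'blank',m.sum(),c-.008*nn,np.degrees(np.arccos(q@nn)))
  for T in(S,F):
    u,v=pix(n,T).astype(int); ims.append(cv2.resize(im[v-36:v+36,u-36:u+36],(290,290),interpolation=cv2.INTER_CUBIC))
cv2.imwrite('pics/end.png',np.vstack([np.hstack(ims[:2]),np.hstack(ims[2:])]))"
```

```text
time_s: 18.48
position: [0.5742, 0.5677, 0.2637]
tcp_rot: [[-0.943, 0.334, 0.002], [0.334, 0.943, 0.001], [-0.002, 0.001, -1.0]]
force: [-0.6, -0.7, -0.2]
opening: 0.502
grasp_force: 0.0
top plug top 125 0.07827428791892621 [np.float64(0.6129824754688056), np.float64(0.22865621365742084)]
top blank 307 [ 0.6116 -0.2331  0.0604] 1.1314726441460072
side plug top 112 0.08046328296234045 [np.float64(0.6095025821693998), np.float64(0.23086432235893004)]<string>:8: RuntimeWarning: Mean of empty slice.
  ret = um.true_divide(
Traceback (most recent call last):
IndexError: index 2 is out of bounds for axis 0 with size 0
```

Plug top stands at 79 mm (box 45 mm plus the 34 mm head), so it is home. The blank lies within 1.2° of the floor and within about 1 mm of its centre and height. The side view is blocked by the parked arm.

```bash
python3 -c "
from h import *
print(workorder.hand_in())"
```

```text
the job is handed in; nothing more can be done
None
```

The square blank is seated in the die cavity and the plug is fully home in the middle-sized box, both released; the job was handed in at about 18.5 s, with no verdict returned.

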